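Set a shaft collar on the shaft's flat and hold it

TASK

On the small bearing stand, first turn the upright shaft until its flat faces the pointer on the stand. Then take the one collar of the three that has both a through bore and a set screw, slip it over the shaft with the screw at the flat, and hold it level about half-way up the flat, with the screw's tip pushed against the flat. Leave the other two collars where they lie, and finish while still holding the collar there: do not let go.

Things in the scene. Friction and masses are not known exactly. Their poses are not given: they have to be found in the camera images.
- stand: fixed bearing stand: dark round base plate 80 mm across and 12 mm thick, grey round housing 56 mm across, its top 60 mm above the table; origin on the table under the shaft's axis, z up. Its -x side is the front: there a small bright steel pointer rib (6 mm wide, top 67 mm above the table) stands on the housing's rim, 18 to 32 mm from the axis
- shaft (a joint): turn of the upright shaft in the stand (rad, counter-clockwise from above positive, stiff friction of about 0.06 N m, stays where it is left); 0 = the flat faces the pointer (the stand's -x). It starts somewhere from 0.5 to 1.5
- shaft_flat_mid (a point): point on the shaft's axis half-way up the flat, 98 mm above the table. Its x axis points out of the flat and turns with the shaft, z up. The shaft is bright metal, 20 mm in diameter, with one flat 5 mm from the axis (so 15 mm thick across the flat), from 72 mm up to the tip at 128 mm above the table; the top 8 mm taper like a cone to 11 mm diameter
- collar_center (a point): centre of the right collar, half-way up: steel ring 44 mm outside, 24 mm high, with a through bore 25 mm in diameter, 150 g, lying flat. Its x axis points outward along the set screw, whose dark head (14 mm diameter) ends 36 mm from the centre and whose tip (6 mm diameter) stands inside the bore, 7.5 mm from the centre, so that the collar goes over the shaft only with the screw at the flat. Two parallel wrench flats face its y and -y, 47 mm over both
- collar_tip (a point): end of the set screw's tip inside the bore of the right collar, 7.5 mm from the centre along the collar's x axis, half-way up
- plain_ring_center (a point): centre of an odd collar: same ring, bore and wrench flats, but without a screw; leave it alone
- blank_center (a point): centre of an odd collar: same outside form and screw head, but solid, without a bore; leave it alone
Things that resemble listed ones, but are neither listed nor needed, are in the scene too. What is shaped like the stand but orange is not meant. What is shaped like the part that bears collar_center but red is not meant.

How it is judged (in metres and radians):
On the way, in this order (a step that is already met when the one before it is completed fails the run):
1. the shaft's flat faces the pointer (within 0.2 rad), with the collar still on the table (value of joint shaft between -0.2 and 0.2 rad and height (world z) of collar_center below 0.03 m), for 0.2 s.
2. the right collar is lifted off the table (height (world z) of collar_center above 0.05 m), for 0.1 s.
At the end, for the whole second after the job is handed in: Collar round the shaft, level within 0.15 rad, centre within 12 mm of half-way up the flat and 6 mm of the axis; screw tip within 1.5 mm of the flat, 5 mm of its middle line, pressing the shaft with over 1 N; fingers grip the collar with over 2 N; flat within 0.25 rad of the pointer (value of joint shaft between -0.25 and 0.25 rad and horizontal distance between collar_center and shaft_flat_mid below 0.006 m and z of collar_center in the frame of shaft_flat_mid between -0.012 and 0.012 m and angle between collar_center's own z axis and vertical below 0.15 rad and x of collar_tip in the frame of shaft_flat_mid between 0.003 and 0.0065 m and y of collar_tip in the frame of shaft_flat_mid between -0.005 and 0.005 m and contact force between collar and shaft above 1 N and contact force between the fingers and collar above 2 N); the arm keeps its last pose, push and grip.
It fails at once if one of the two odd collars is moved by more than 30 mm (distance of any of plain_ring_center, blank_center from where it was at the start of the episode above 0.03 m).
It also fails if it takes over 58 s, if anything falls off the work surface, if the arm or the gripper's body presses on something with over 40 N, if the wrist force passes 120 N, or if a joint passes its speed limit or range.

ROBOT

A 6-joint arm with a two-finger parallel gripper is mounted at the origin on the work surface; the furniture and walls round the work are solid. World frame = base frame: x ahead of the robot, y to its left, z up, the work surface at z = 0. Lengths are in m, angles in degrees, forces in N, time in s.
With the tool pointing down it reaches from about 0.25 to 0.725 m from the base axis. Payload 9.7 kg.
Tool frame: the origin (TCP) lies between the finger pads; the fingertips stand 19 mm ahead of it and the grasp point (between the pads) is the TCP; z points along the fingers, y is the line along which they close (so a half turn about z gives the same grasp; the last joint's range is limited). The gripper opens to 85 mm and grips with 20 to 120 N. Pads are 22 mm wide; open, the fingers measure 114 mm over their backs; the gripper's body (76 mm by 85 mm) begins 54 mm behind the grasp point. The pads swing forward as they close: fully open they stand 13 mm farther back than shut.
Start: joints at [-65.145, 4.979, 10.078, 95.1, 0, 90], TCP at [0.231, -0.499, 0.212] pointing down, gripper open.
Joint ranges: [-179.16, 179.16], [-48.56, 103.87], [-65.8, 70.77], [-126.05, 130.52], [-82.76, 87.17], [-180, 180]. Speed limits (degrees/s): [127.2, 127.2, 147.25, 180, 180, 180].

INTERFACE

Orientations are given as [roll, pitch, yaw] about the fixed x, y, z axes, in that order (R = Rz(yaw) Ry(pitch) Rx(roll)).
In Python, from workcell import telemetry, camera, calibration, workorder gives the robot as it stands.
- The arm moves only by the tool play_rows, never from a script. Its argument "increments" is a list of rows, each a list of 3 entries, a list of its own where there are three numbers: the shift along the tool's x, y, z in mm, then the turn, a rotation vector about the tool's x, y, z in degrees, then the closure, from 0 (fully open) to 1 (shut). In form: [[[x, y, z], [ax, ay, az], jaw], ...]. A call has 1 to 20 rows; each row is the pose to reach, as a shift and turn from the pose commanded when the call began, along the tool's axes at that moment; what a row does not reach only later rows make up. A row lasts 1/10 s, in which the tool goes at most 50 mm and 8.59 degrees, less where a joint would pass 70% of its speed; a pose out of reach is approached as far as the arm can. A call with a gripper value outside its range is refused whole. The fingers move at their own pace and stop on an object; "grip_force" is the grip in N (left out, the last holds). Time passes only in rows, so rows that repeat a pose let the fingers close. It gives the time, the measured TCP pose, the force, the opening and the grip force at its end, in the units of the state.
- telemetry.get_obs(): the state, without advancing time (a new reading comes with each control period).
- camera(name): name is "side" or "top" or "wrist"; returns (picture, depth): 384x512x3 uint8, red, green, blue; 384x512 float32, m along the optical axis (not along the pixel's ray), 0 where there is no reading.
- calibration(name): a dict with "vertical_fov" (degrees; the focal length in pixels is half the picture's height over the tangent of half this angle, whatever the lens; pixels are square), "cx", "cy" (the principal point, pixels), "rvec" (rotation vector, rad) and "tvec" (3), from world to camera coordinates, as OpenCV has them; the wrist camera has in their place "hand_eye" (4x4, takes a point from camera to tool coordinates, whose origin is the TCP and whose axes are the flange's). Camera axes: x right, y down, z forward; pixel columns grow to the right and rows downward; lengths in m; the calibration is good to about 2 mm. The wrist camera is an equidistant fisheye: a pixel r from the principal point sees the ray r / f radians off the axis. A picture is of the moment at which its call begins: read the wrist's pose just before it. calibration takes no time and is no camera call.
- workorder.job_done(): hands the job in; it is judged then, once.
The state is a dict: "time": time; "q": joint angles; "qd": joint speeds; "joint_efforts": joint torques, N m; "ee_pos": TCP position; "tcp_rot": TCP orientation; "wrist_force": force on the tool from outside, world axes, zero at the start; "torque": the same for the moment, N m; "opening": finger opening in m; "grasp_force": force on a finger pad.
Only numpy, scipy, OpenCV 4.12 (cv2) and the standard library are available. Lean on these libraries where they do the work, as an engineer would, in place of code of your own. Each camera call takes 0.05 s, during which the arm holds its last target. There are 200 camera calls.

## Working session

There is one attempt and no reset: what is moved stays moved. The work goes in short steps, Python scripts to look and compute and a tool call to move; the robot and the scene stay as the last step left them, time stands still between calls to the robot, and variables do not carry over. Pictures are saved under pics/ and viewed, at most 10 in all, crops included, and the job is handed in when it is done.

Besides the shell and the picture viewer there is one more tool, called after "Call:" as name(argument=value, ...), one argument or row to a line, values as JSON. play_rows: Moves the arm, as the interface text tells. Its arguments: {"type":"object","properties":{"increments":{"type":"array"},"grip_force":{"type":"number"}},"required":["increments"]}

```bash
mkdir -p pics; ls
cat > h.py <<'E'
import numpy as np, cv2
from workcell import telemetry, camera, calibration, workorder
from scipy.spatial.transform import Rotation as R
def f(c): return 192/np.tan(np.radians(c["vertical_fov"])/2)
def ray(n,u,v):
    c=calibration(n); Rm=cv2.Rodrigues(np.array(c["rvec"],float))[0]; o=-Rm.T@np.array(c["tvec"],float).ravel()
    d=Rm.T@np.array([(u-c["cx"])/f(c),(v-c["cy"])/f(c),1.]); return o,d
def onz(n,u,v,z):
    o,d=ray(n,u,v); return o+d*(z-o[2])/d[2]
def save(n,name,box=None,s=1):
    a,d=camera(n); np.savez('pics/'+name+'.npz',a=a,d=d); b=a if box is None else a[box[1]:box[3],box[0]:box[2]]
    cv2.imwrite('pics/'+name+'.png',cv2.resize(b[...,::-1],None,fx=s,fy=s,interpolation=cv2.INTER_CUBIC)); return a,d
E
python3 - <<'E'
from h import *
print(telemetry.get_obs())
a,_=camera("top"); b,_=camera("side"); 
for n,x in(("top",a),("side",b)): 
    c=calibration(n); print(n,c,ray(n,256,192)); np.save('pics/'+n+'0.npy',x); cv2.imwrite('pics/'+n+'0.png',cv2.resize(x[...,::-1],(800,600)))
print(calibration("wrist"))
E
```

```text
pics
{'time': 0.0, 'q': array([-6.51466712e+01,  5.01195836e+00,  1.00342004e+01,  9.50995949e+01,
       -9.40394200e-04,  8.99999500e+01]), 'qd': array([-0.03322314, -0.02251817,  0.02886298, -0.06223898, -0.00968229,
        0.0123003 ]), 'joint_efforts': array([-6.40311155e-04, -5.20396614e+01,  4.64791739e+01,  1.66969781e-02,
       -6.81070287e-05,  1.18246302e-05]), 'ee_pos': array([ 0.23105097, -0.49883215,  0.21117258]), 'tcp_rot': array([-1.79922647e+02,  9.40325883e-04,  2.48533800e+01]), 'wrist_force': array([0.04483073, 0.09586713, 0.17027583]), 'torque': array([0.02184746, 0.01889567, 0.01456436]), 'grasp_force': 0.0, 'opening': 0.08538870701729132}
top {'vertical_fov': 43.1846755749093, 'cx': 258.8217748593798, 'cy': 188.34357590757912, 'rvec': array([ 2.11224097, -2.16747634,  0.11938526]), 'tvec': array([-0.24415462,  0.41554907,  0.90909811])} (array([ 0.28270169, -0.2755733 ,  0.95020577]), array([ 0.1280052 ,  0.02826072, -0.99141648]))
side {'vertical_fov': 55.813000598487825, 'cx': 254.68173069812647, 'cy': 191.0793776303186, 'rvec': array([ 2.23946748, -0.19066713,  0.0791959 ]), 'tvec': array([-0.42348092, -0.04588162,  1.03934598])} (array([ 0.2846998 , -0.89893655,  0.61036085]), array([ 0.12639213,  0.76841376, -0.62736353]))
{'vertical_fov': 65.70646984690485, 'cx': 257.19101621165447, 'cy': 188.44062525555418, 'hand_eye': array([[-1.43961610e-04, -9.65178572e-01, -2.61591863e-01,
         6.59196472e-02],
       [ 9.99999989e-01, -1.44751522e-04, -1.62487504e-05,
        -1.16468580e-03],
       [-2.21828746e-05, -2.61591863e-01,  9.65178583e-01,
        -1.61069376e-01],
       [ 0.00000000e+00,  0.00000000e+00,  0.00000000e+00,
         1.00000000e+00]])}
```

View pics/top0.png

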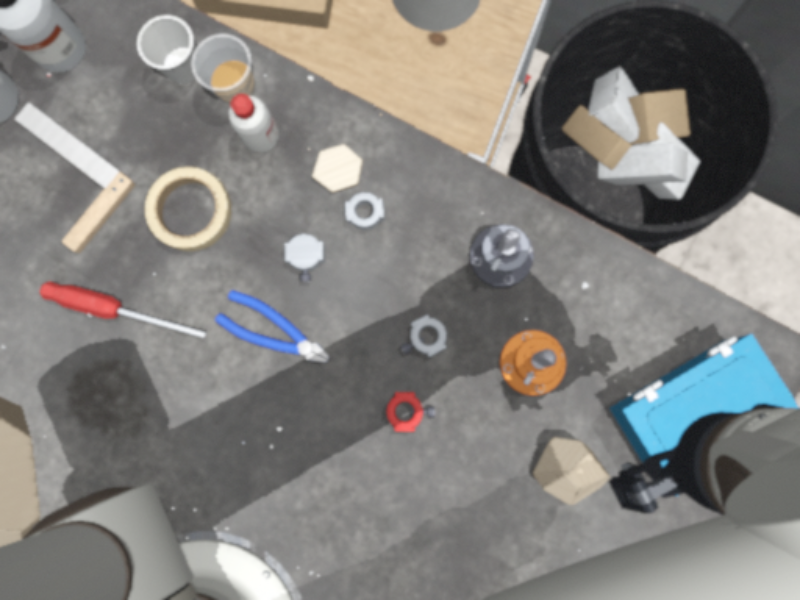

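View pics/side0.png

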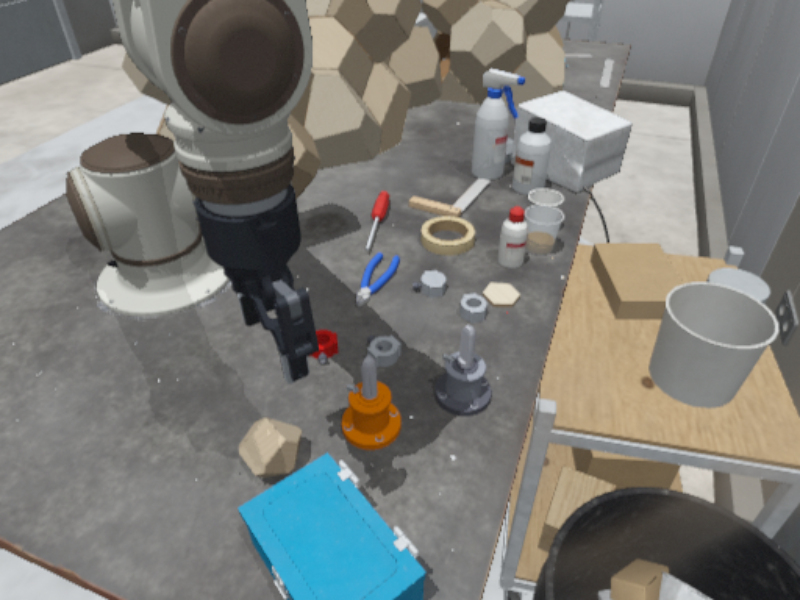

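Top view (800x600 pixels): the grey stand is at (501,255) and its orange decoy at (533,363). The collar candidates are:
- grey ring with a screw at (429,337), head at (405,350); this fits the description.
- plain ring at (364,210).
- blank with a head at (304,252).
- red decoy at (405,412).

Next I'll check the choice in a close crop.

Run:
```python
from h import *
a=np.load('pics/top0.npy')
c1=cv2.resize(a[195:240,245:305][...,::-1],(400,300),interpolation=cv2.INTER_CUBIC)
c2=cv2.resize(a[133:193,285:365][...,::-1],(400,300),interpolation=cv2.INTER_CUBIC)
b=np.load('pics/side0.npy')
c3=cv2.resize(b[203:248,225:285][...,::-1],(400,300),interpolation=cv2.INTER_CUBIC)
c4=cv2.resize(b[203:269,255:343][...,::-1],(400,300),interpolation=cv2.INTER_CUBIC)
cv2.imwrite('pics/crop1.png',np.vstack([np.hstack([c1,c2]),np.hstack([c3,c4])]))
k=1.5625**-1
for n,u,v,z in[('collar',429,337,.024),('head',405,350,.012),('standbase',501,257,.06),('ring',364,210,.024),('blank',304,252,.024),('red',405,412,.024),('orange',533,363,.03)]:
  print(n,onz('top',u*k,v*k,z).round(4))
```

```text
collar [ 0.3557 -0.2836  0.024 ]
head [ 0.3413 -0.2536  0.012 ]
standbase [ 0.4459 -0.3716  0.06  ]
ring [ 0.5173 -0.2067  0.024 ]
blank [ 0.4659 -0.1308  0.024 ]
red [ 0.2658 -0.252   0.024 ]
orange [ 0.3206 -0.4079  0.03  ]
```

View pics/crop1.png

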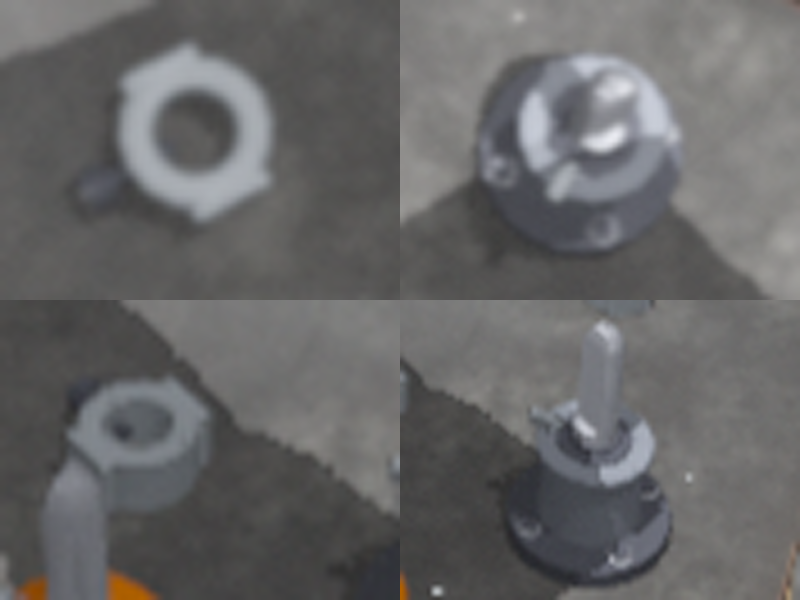

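The crop confirms it: the grey collar has an open bore and a dark screw head at lower left. The stand's pointer is at lower left, native pixel (317,170), and the flat's ledge faces image-down, about (326,161). Next I'll work out positions and then look with the wrist camera from above.

Run:
```python
from h import *
def p(n,u,v,z,l): q=onz(n,u,v,z); print(l,q.round(4)); return q
p('top',328.5,148.5,.128,'tip top'); p('side',299.7,207,.128,'tip side')
a=p('top',321,164,.008,'base'); h=p('top',324.4,158.6,.06,'housing'); t=p('top',317,170,.067,'pointer')
d=t-h; print('pointer dir',np.degrees(np.arctan2(d[1],d[0])))
l=p('top',325.6,160.6,.072,'ledge'); 
# collar: native crop1 scale 6.67
c=p('top',245+195/6.67,195+132/6.67,.024,'collar top ctr'); s=p('top',245+95/6.67,195+188/6.67,.012,'head')
d=s-c;print('screw dir',np.degrees(np.arctan2(d[1],d[0])))
q=p('top',245+165/6.67,195+60/6.67,.024,'flatL mid'); w=p('top',245+232/6.67,195+202/6.67,.024,'flatR mid');d=q-w;print(np.degrees(np.arctan2(d[1],d[0])),np.linalg.norm(d),(q+w)/2)
```

```text
tip top [ 0.461  -0.3789  0.128 ]
tip side [ 0.4604 -0.3711  0.128 ]
base [ 0.4564 -0.3779  0.008 ]
housing [ 0.4568 -0.379   0.06  ]
pointer [ 0.4345 -0.3637  0.067 ]
pointer dir 145.58159727689892
ledge [ 0.4507 -0.3796  0.072 ]
collar top ctr [ 0.3574 -0.283   0.024 ]
head [ 0.3429 -0.2537  0.012 ]
screw dir 116.35467146544971
flatL mid [ 0.3784 -0.275   0.024 ]
flatR mid [ 0.3371 -0.293   0.024 ]
23.599482872557527 0.04502426226078726 [ 0.35774879 -0.28399405  0.024     ]
```

Call:
play_rows(
  increments=[
    [[257,-15,0],[0,0,-82],0],
    [[257,-15,0],[0,0,-82],0],
    [[257,-15,0],[0,0,-82],0],
    [[257,-15,0],[0,0,-82],0],
    [[257,-15,0],[0,0,-82],0],
    [[257,-15,0],[0,0,-82],0],
    [[257,-15,0],[0,0,-82],0],
    [[257,-15,0],[0,0,-82],0],
    [[257,-15,0],[0,0,-82],0],
    [[257,-15,0],[0,0,-82],0],
    [[257,-15,0],[0,0,-82],0],
    [[257,-15,0],[0,0,-82],0],
    [[257,-15,0],[0,0,-82],0],
  ],
)

```text
time: 1.4
ee_pos: [0.458, -0.3774, 0.2117]
tcp_rot: [-180.0, -0.0, 106.7]
wrist_force: [0.4, -0.1, -0.0]
opening: 0.0854
grasp_force: 0.0
```

```bash
cat >> h.py <<'E'
def wray(o,u,v):
    """fisheye wrist ray in the world: origin, direction (o: obs just before the picture)"""
    c=calibration("wrist"); x,y=u-c["cx"],v-c["cy"]; r=np.hypot(x,y)+1e-9; th=r/f(c)
    d=np.array([np.sin(th)*x/r,np.sin(th)*y/r,np.cos(th)]); H=np.array(c["hand_eye"])
    Rt=R.from_euler('xyz',o['tcp_rot'],degrees=True).as_matrix()
    return Rt@H[:3,3]+o['ee_pos'], Rt@H[:3,:3]@d
def wz(o,u,v,z):
    p,d=wray(o,u,v); return p+d*(z-p[2])/d[2]
E
python3 - <<'E'
from h import *
o=telemetry.get_obs(); print(o['ee_pos'],o['tcp_rot'],o['q'],o['time'])
a,d=save('wrist','w1',(120,40,392,376),2.0) if 0 else save('wrist','w1',None,1.5625)
import pickle; pickle.dump(o,open('pics/w1.pkl','wb'))
E
```

```text
[ 0.45801612 -0.37739345  0.21172396] [-1.79990376e+02 -1.40737765e-02  1.06737038e+02] [-3.94875512e+01  1.11287298e+01  1.69153472e+01  9.58036661e+01
 -1.75353410e-04  3.37754098e+01] 1.4
```

View pics/w1.png

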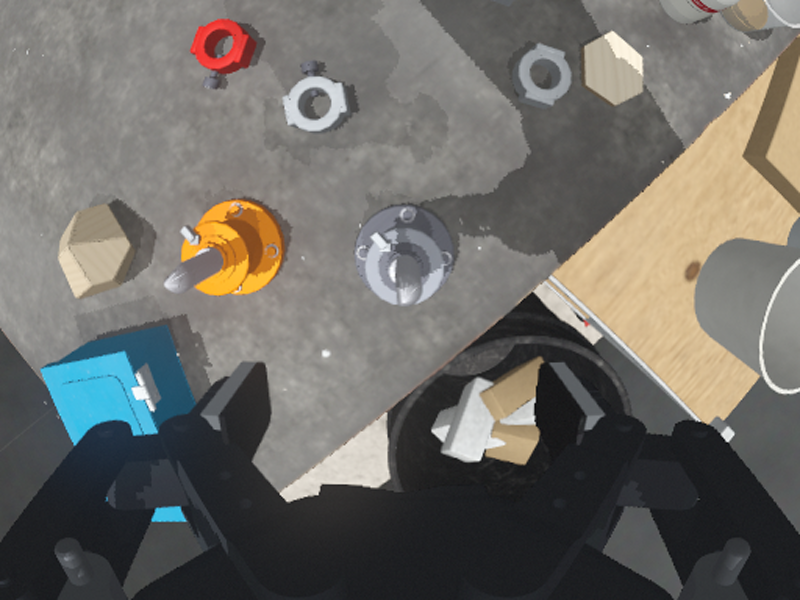

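The wrist view shows the stand at about (405,255) and its pointer at (378,240). The bore collar is at (315,105), the plain ring at (543,75). I'll zoom in on the shaft for the flat.

Run:
```python
from h import *
a=np.load('pics/w1.npz')['a']
b=a[125:200,220:300]
cv2.imwrite('pics/w1c.png',cv2.resize(b[...,::-1],None,fx=8,fy=8,interpolation=cv2.INTER_CUBIC))
```

```text
(no output)
```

View pics/w1c.png

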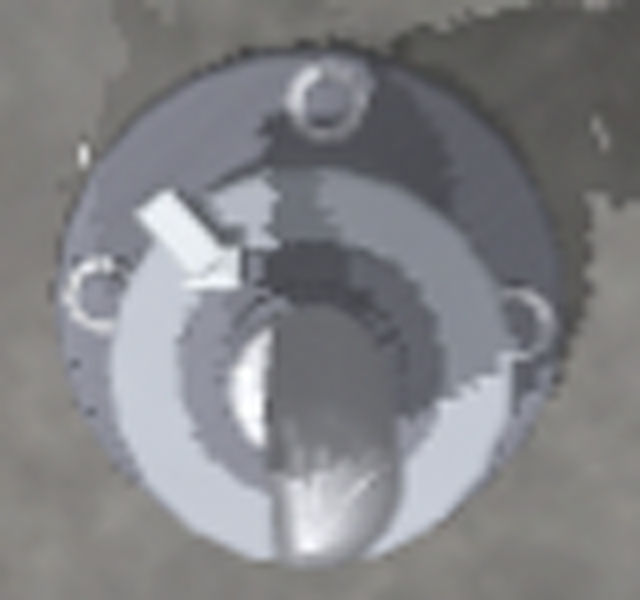

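Run:
```python
from h import *
import pickle; o=pickle.load(open('pics/w1.pkl','rb'))
def p(x,y,z,l): q=wz(o,220+(x-3.5)/8,125+(y-3.5)/8,z); print(l,q.round(4)); return q
a=p(306,390,.072,'ax72'); b=p(312,363,.06,'housing'); c=p(308,290,.012,'base')
t=p(338,515,.128,'tip')
A=(a+b)/2
q1=p(152,207,.067,'po');q2=p(228,283,.067,'pi')
for d in (q1-q2,q1-A,q2-A): print(np.degrees(np.arctan2(d[1],d[0])))
e1=p(275,325,.072,'e1');e2=p(263,448,.072,'e2');d=e1-e2;print('flat normal',np.degrees(np.arctan2(d[1],d[0]))+90)
# collar
def P(u,v,z,l): q=wz(o,(u+.5)/1.5625-.5,(v+.5)/1.5625-.5,z); print(l,q.round(4)); return q
cc=P(315.5,103,.024,'collar');hd=P(313,67,.012,'head');d=hd-cc;print(np.degrees(np.arctan2(d[1],d[0])))
f1=P(287,112,.024,'f1');f2=P(346,98,.024,'f2');d=f2-f1;print(np.degrees(np.arctan2(d[1],d[0])))
```

```text
ax72 [ 0.4577 -0.3754  0.072 ]
housing [ 0.4581 -0.3741  0.06  ]
base [ 0.4572 -0.3727  0.012 ]
tip [ 0.4613 -0.3759  0.128 ]
po [ 0.4319 -0.3589  0.067 ]
pi [ 0.4441 -0.3657  0.067 ]
151.02660286962302
148.64916631858674
146.62463848275596
e1 [ 0.4514 -0.3684  0.072 ]
e2 [ 0.4545 -0.3844  0.072 ]
flat normal 191.1081969159343
collar [ 0.3608 -0.2802  0.024 ]
head [ 0.3476 -0.2515  0.012 ]
114.76037739811117
f1 [ 0.3414 -0.2921  0.024 ]
f2 [ 0.3821 -0.2708  0.024 ]
27.544694864725745
```

Call:
play_rows(
  increments=[
    [[2,3,50],[0,0,0],0],
    [[2,3,100],[0,0,0],0],
    [[2,3,109],[0,0,0],0.3],
    [[2,3,109],[0,0,0],1],
    [[2,3,109],[0,0,0],1],
    [[2,3,109],[0,0,0],1],
    [[2,3,109],[0,0,0],1],
    [[2,3,109],[0,0,0],1],
    [[2,3,109],[0,0,0],1],
    [[2,3,109],[0,0,0],1],
    [[2,3,109],[0,0,0],1],
    [[2,3,109],[0,0,0],1],
  ],
  grip_force=30,
)

```text
time: 2.65
ee_pos: [0.4604, -0.3756, 0.105]
tcp_rot: [180.0, 0.2, 106.8]
wrist_force: [-3.2, -2.3, 5.3]
opening: 0.0079
grasp_force: 27.6
```

Run:
```python
from h import *
a,d=camera('wrist'); b,_=camera('side'); t,_=camera('top')
g=lambda a,x0,y0,x1,y1,w,h: cv2.resize(a[y0:y1,x0:x1][...,::-1],(w,h),interpolation=cv2.INTER_CUBIC)
cv2.imwrite('pics/g1.png',np.hstack([g(a,130,90,386,282,512,384) ,g(b,260,170,340,270,288,384)]))
```

```text
(no output)
```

View pics/g1.png

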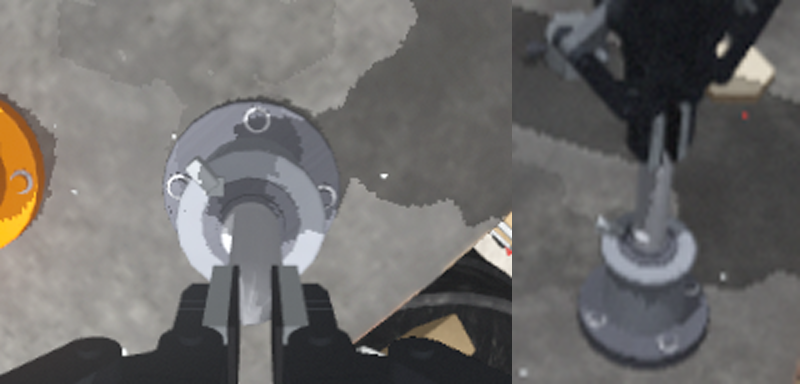

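Run:
```python
from h import *
o=telemetry.get_obs(); print(o['opening'],o['grasp_force'],o['wrist_force'],o['torque'],o['ee_pos'],o['tcp_rot'])
a,d=save('wrist','g2'); c=calibration('wrist'); H=np.array(c['hand_eye'])
def T(u,v):
    x,y=u-c["cx"],v-c["cy"]; r=np.hypot(x,y)+1e-9; th=r/f(c)
    q=np.array([np.sin(th)*x/r,np.sin(th)*y/r,np.cos(th)]); q*=d[v,u]/q[2]; return (H[:3,:3]@q+H[:3,3])*1000
for v in (195,205,215,222,226,230,235,240,245,250,255,262,270):
    print(v,[tuple(int(round(k)) for k in T(u,v)) for u in (236,243,247,251,255,259,263,267,271,276,280)])
```

```text
0.007892669930348211 27.61425763950683 [-4.15636131 -1.89156765  5.53634442] [-0.29877289  0.74339353  0.03552009] [ 0.46044896 -0.3756071   0.10495313] [1.79979903e+02 1.65226326e-01 1.06827472e+02]
195 [(7, -16, 44), (8, -10, 41), (9, -7, 36), (10, -4, 31), (11, -2, 30), (10, 1, 32), (10, 4, 34), (8, 7, 40), (7, 10, 44), (7, 13, 44), (7, 16, 44)]
205 [(-1, -16, 44), (3, -10, 33), (10, -7, 12), (10, -4, 10), (10, -2, 10), (11, 1, 10), (9, 3, 14), (7, 6, 20), (0, 10, 40), (-1, 13, 45), (-1, 16, 45)]
215 [(-9, -16, 44), (-9, -11, 44), (10, -6, -6), (10, -4, -8), (10, -2, -7), (10, 1, -7), (9, 3, -5), (67, 0, -161), (-9, 10, 44), (-9, 14, 46), (-9, 17, 45)]
222 [(-15, -16, 45), (-14, -11, 44), (9, -6, -15), (10, -4, -16), (10, -1, -17), (9, 1, -14), (9, 3, -15), (8, 5, -13), (4, 8, -2), (-15, 14, 46), (-15, 17, 46)]
226 [(12, -11, -27), (13, -7, -29), (12, -5, -28), (8, -3, -18), (8, -1, -18), (8, 1, -18), (8, 3, -17), (12, 4, -27), (12, 6, -28), (12, 9, -27), (-18, 17, 46)]
230 [(12, -10, -32), (12, -7, -32), (12, -5, -33), (7, -3, -21), (7, -1, -20), (6, 1, -19), (6, 3, -19), (12, 4,
[... 496 characters left out ...]
(12, 6, -48), (12, 8, -48), (13, 9, -50)]
250 [(12, -9, -52), (12, -6, -53), (12, -4, -52), (-4, -4, -22), (-3, -1, -23), (-4, 1, -22), (-7, 3, -16), (9, 4, -46), (12, 5, -53), (12, 7, -54), (12, 9, -54)]
255 [(13, -8, -60), (11, -6, -55), (10, -4, -54), (-75, -7, 106), (-75, -3, 107), (-74, 1, 105), (-75, 5, 106), (6, 4, -46), (12, 5, -56), (13, 7, -59), (13, 9, -59)]
262 [(13, -8, -65), (8, -6, -56), (8, -4, -56), (-83, -7, 106), (-84, -3, 107), (-83, 1, 106), (-83, 6, 106), (8, 4, -56), (9, 5, -57), (13, 7, -65), (67, 0, -161)]
270 [(13, -8, -70), (6, -6, -58), (4, -4, -55), (-92, -7, 106), (-93, -3, 106), (-92, 1, 106), (-93, 6, 106), (4, 4, -56), (5, 5, -58), (13, 6, -71), (13, 8, -71)]
```

Run:
```python
from h import *
c=calibration('wrist'); H=np.array(c['hand_eye'])
def cloud(d):
    v,u=np.mgrid[:384,:512]; x,y=u-c["cx"],v-c["cy"]; r=np.hypot(x,y)+1e-9; th=r/f(c)
    q=np.stack([np.sin(th)*x/r,np.sin(th)*y/r,np.cos(th)],-1); q*=(d/q[...,2])[...,None]; return (q@H[:3,:3].T+H[:3,3])*1000
for n in('w1','g2'):
    d=np.load(f'pics/{n}.npz')['d']; P=cloud(d); m=(d>0)&(P[...,2]<30)&(P[...,2]>-150)&(abs(P[...,0])<20)&(abs(P[...,1])<70)
    Q=P[m]
    for lo in range(-100,30,10):
        s=Q[(Q[:,2]>=lo)&(Q[:,2]<lo+10)]
        if len(s): L=s[s[:,1]<-3.3];r=s[s[:,1]>3.3]; print(n,lo,len(s),[ (k[:,0].min().round(),k[:,0].max().round(),k[:,1].min().round(),k[:,1].max().round()) for k in (L,r) if len(k)])
# side cloud of the fingers
b,d=camera('side'); k=calibration('side'); Rm=cv2.Rodrigues(k['rvec'])[0]
v,u=np.mgrid[:384,:512]; q=np.stack([(u-k['cx'])/f(k)*d,(v-k['cy'])/f(k)*d,d],-1); W=(q-k['tvec'].ravel())@Rm
m=(d>0)&(b.max(-1)<70)&(np.hypot(W[...,0]-.46,W[...,1]+.376)<.04)&(W[...,2]>.07)
Q=W[m]; print('side dark',len(Q),np.percentile(Q[:,2],[0,2,10]).round(4)); s=Q[Q[:,2]<np.percentile(Q[:,2],10)]; print(s.mean(0))
for vv in range(185,245,4): print(vv,[(tuple((W[vv,uu]*1000).round().astype(int)),int(b[vv,uu].mean())) for uu in (296,300,303,306)])
```

```text
w1 -100 6287 [(np.float64(-11.0), np.float64(19.0), np.float64(-70.0), np.float64(-3.0)), (np.float64(-12.0), np.float64(19.0), np.float64(3.0), np.float64(70.0))]
w1 -90 5354 [(np.float64(-11.0), np.float64(18.0), np.float64(-70.0), np.float64(-16.0)), (np.float64(-12.0), np.float64(18.0), np.float64(31.0), np.float64(70.0))]
w1 -80 1165 [(np.float64(5.0), np.float64(15.0), np.float64(-69.0), np.float64(-41.0)), (np.float64(6.0), np.float64(15.0), np.float64(40.0), np.float64(70.0))]
w1 -70 1120 [(np.float64(-5.0), np.float64(13.0), np.float64(-57.0), np.float64(-42.0)), (np.float64(-4.0), np.float64(14.0), np.float64(42.0), np.float64(56.0))]
w1 -60 1169 [(np.float64(-10.0), np.float64(13.0), np.float64(-57.0), np.float64(-42.0)), (np.float64(-10.0), np.float64(13.0), np.float64(42.0), np.float64(56.0))]
w1 -50 1008 [(np.float64(-10.0), np.float64(13.0), np.float64(-57.0), np.float64(-42.0)), (np.float64(-10.0), np.float64(13.0), np.float64(42.0), np.float64(57.0))]
w1 -40 517 [(np.float64(-10.0), np.float64(13.0), np.float64(-55.0), np.float64(-42.0)), (np.float64(-10.0), np.float
[... 4803 characters left out ...]
, np.int64(-366), np.int64(58)), 108)]
233 [((np.int64(453), np.int64(-385), np.int64(69)), 124), ((np.int64(461), np.int64(-386), np.int64(69)), 112), ((np.int64(470), np.int64(-381), np.int64(62)), 91), ((np.int64(477), np.int64(-378), np.int64(58)), 148)]
237 [((np.int64(452), np.int64(-389), np.int64(62)), 104), ((np.int64(461), np.int64(-389), np.int64(60)), 101), ((np.int64(467), np.int64(-391), np.int64(61)), 105), ((np.int64(474), np.int64(-390), np.int64(58)), 172)]
241 [((np.int64(451), np.int64(-396), np.int64(57)), 170), ((np.int64(458), np.int64(-399), np.int64(59)), 170), ((np.int64(465), np.int64(-398), np.int64(57)), 171), ((np.int64(471), np.int64(-400), np.int64(58)), 141)]
```

Both cameras' depth shows the real fingertips about 25 mm *behind* the reported TCP when closed, not 19 mm ahead as documented. So the tool data is off by about 43 mm along z, and the pads are only pinching the shaft's tip. I'll use the measured finger geometry: open, go deeper, grip again.

Call:
play_rows(
  increments=[
    [[0,0,0],[0,0,0],0.3],
    [[0,0,0],[0,0,0],0.3],
    [[0,0,0],[0,0,0],0.3],
    [[0,0,0],[0,0,0],0.3],
    [[0,0,20],[0,0,0],0.3],
    [[0,0,45],[0,0,0],0.3],
    [[0,0,45],[0,0,0],0.6],
    [[0,0,45],[0,0,0],1],
    [[0,0,45],[0,0,0],1],
    [[0,0,45],[0,0,0],1],
    [[0,0,45],[0,0,0],1],
    [[0,0,45],[0,0,0],1],
    [[0,0,45],[0,0,0],1],
    [[0,0,45],[0,0,0],1],
  ],
  grip_force=40,
)

```text
time: 4.3
ee_pos: [0.461, -0.3751, 0.0594]
tcp_rot: [179.9, 0.1, 106.9]
wrist_force: [1.5, 0.7, 6.5]
opening: 0.0145
grasp_force: 39.9
```

Call:
play_rows(
  increments=[
    [[-0.3,0,0],[0,0,7],1],
    [[-0.6,-0.1,0],[0,0,14],1],
    [[-0.9,-0.2,0],[0,0,21],1],
    [[-1.2,-0.3,0],[0,0,28],1],
    [[-1.4,-0.5,0],[0,0,35],1],
    [[-1.7,-0.6,0],[0,0,42],1],
    [[-1.9,-0.9,0],[0,0,50],1],
    [[-1.9,-0.9,0],[0,0,50],1],
    [[-1.9,-0.9,0],[0,0,50],1],
    [[-1.9,-0.9,0],[0,0,50],1],
  ],
)

```text
time: 5.3
ee_pos: [0.4614, -0.3771, 0.0594]
tcp_rot: [179.8, -0.0, 57.0]
wrist_force: [4.8, 0.9, 5.7]
opening: 0.0145
grasp_force: 38.8
```

Run:
```python
from h import *
import pickle
o=telemetry.get_obs(); print(o['ee_pos'],o['tcp_rot'],o['wrist_force'],o['torque'],o['q']); pickle.dump(o,open('pics/w3.pkl','wb'))
a,d=save('wrist','w3',(190,90,330,195),5)
```

```text
[ 0.46144373 -0.37708071  0.05943482] [ 1.79799882e+02 -3.77654969e-02  5.70150755e+01] [4.84243689 0.93842823 5.74274494] [ 0.28309271 -0.77200161 -0.00817009] [-3.92852586e+01  1.07511247e+01 -3.64206582e-01  7.86899033e+01
  5.94981460e-02  8.36998329e+01]
```

View pics/w3.png

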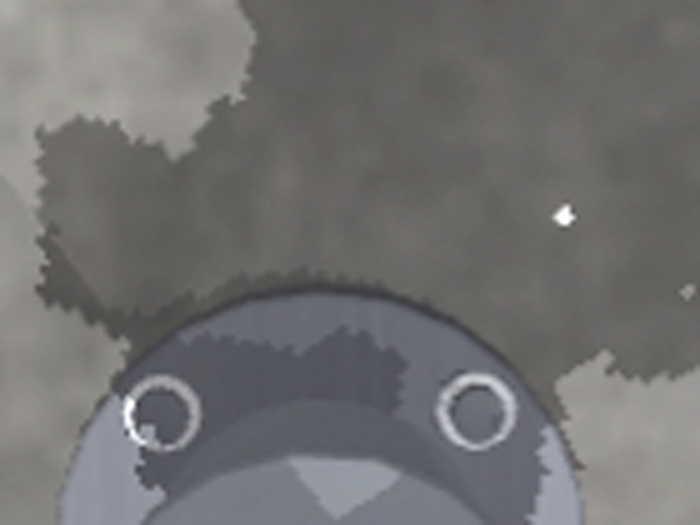

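The shaft is turned. The base screws at crop (163,412) and (477,410) lie symmetric about the tool x axis, so the flat is within about 1° of the pointer. I'll regrip across the round sides to locate the axis in the other direction.

Call:
play_rows(
  increments=[
    [[0,0,0],[0,0,0],0.4],
    [[0,0,0],[0,0,0],0.4],
    [[0,0,0],[0,0,0],0.4],
    [[0,0,0],[0,0,0],0.4],
    [[0,-2.5,0],[0,0,-90],0.4],
    [[0,-2.5,0],[0,0,-90],0.4],
    [[0,-2.5,0],[0,0,-90],0.4],
    [[0,-2.5,0],[0,0,-90],0.4],
    [[0,-2.5,0],[0,0,-90],0.4],
    [[0,-2.5,0],[0,0,-90],0.4],
    [[0,-2.5,0],[0,0,-90],0.4],
    [[0,-2.5,0],[0,0,-90],0.4],
    [[0,-2.5,0],[0,0,-90],0.4],
    [[0,-2.5,0],[0,0,-90],0.4],
    [[0,-2.5,0],[0,0,-90],0.4],
    [[0,-2.5,0],[0,0,-90],0.4],
  ],
  grip_force=20,
)

```text
time: 6.95
ee_pos: [0.4578, -0.3754, 0.0577]
tcp_rot: [-180.0, -0.0, 146.9]
wrist_force: [-0.4, -0.3, 0.1]
opening: 0.051
grasp_force: 0.0
```

Call:
play_rows(
  increments=[
    [[0,0,0],[0,0,0],0.7],
    [[0,0,0],[0,0,0],1],
    [[0,0,0],[0,0,0],1],
    [[0,0,0],[0,0,0],1],
    [[0,0,0],[0,0,0],1],
    [[0,0,0],[0,0,0],1],
    [[0,0,0],[0,0,0],1],
  ],
  grip_force=20,
)

```text
time: 7.65
ee_pos: [0.4577, -0.3756, 0.0579]
tcp_rot: [-180.0, -0.0, 146.8]
wrist_force: [-2.5, -3.3, 0.7]
opening: 0.0193
grasp_force: 21.2
```

Run:
```python
from h import *
o=telemetry.get_obs(); print(o['ee_pos'],o['tcp_rot'],o['wrist_force'],o['torque'],o['opening'])
a,d=save('wrist','w4',(112,60,400,276),2.77)
```

```text
[ 0.45773442 -0.37558775  0.05789676] [-1.79971862e+02 -5.33019083e-03  1.46829584e+02] [-2.54404812 -3.30813917  0.68213075] [-0.57020029  0.55815205 -0.08042656] 0.019342587624013075
```

View pics/w4.png

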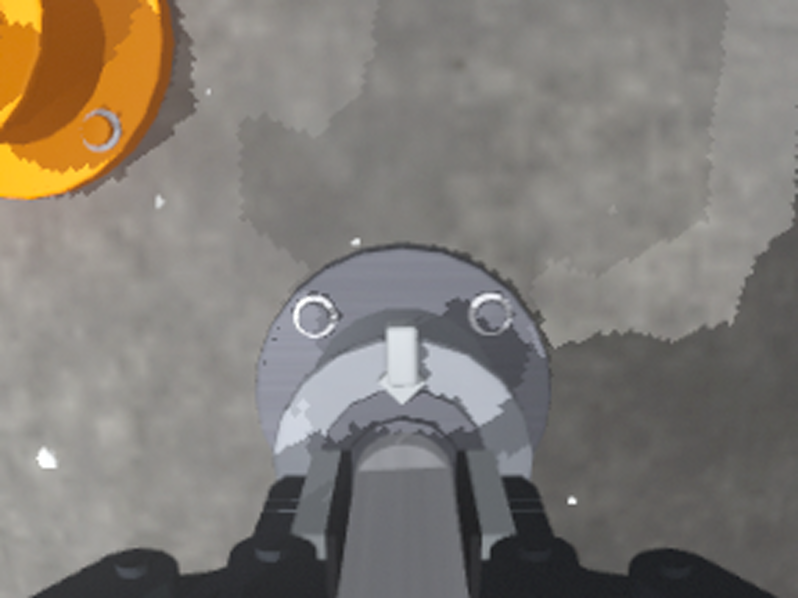

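The view shows the pointer rib at (402,355), aligned with the flat's ledge edge, which is horizontal at y≈468. Shaft alignment is confirmed. Next I'll open, lift and go over the collar.

Call:
play_rows(
  increments=[
    [[0,0,0],[0,0,0],0.2],
    [[0,0,0],[0,0,0],0],
    [[0,0,0],[0,0,0],0],
    [[0,0,-35],[0,0,0],0],
    [[0,0,-72],[0,0,0],0],
    [[0,0,-82],[0,0,0],0],
    [[134,26,-82],[0,0,32],0],
    [[134,26,-82],[0,0,32],0],
    [[134,26,-82],[0,0,32],0],
    [[134,26,-82],[0,0,32],0],
    [[134,26,-82],[0,0,32],0],
    [[134,26,-82],[0,0,32],0],
    [[134,26,-82],[0,0,32],0],
  ],
)

```text
time: 9.0
ee_pos: [0.3603, -0.2806, 0.1396]
tcp_rot: [-180.0, -0.0, 115.0]
wrist_force: [-0.3, -0.1, -0.1]
opening: 0.0855
grasp_force: 0.0
```

```bash
cat >> h.py <<'E'
def cloud(d):
    """wrist depth -> points in tool frame, mm"""
    c=calibration('wrist'); H=np.array(c['hand_eye'])
    v,u=np.mgrid[:384,:512]; x,y=u-c["cx"],v-c["cy"]; r=np.hypot(x,y)+1e-9; th=r/f(c)
    q=np.stack([np.sin(th)*x/r,np.sin(th)*y/r,np.cos(th)],-1); q*=(d/q[...,2])[...,None]; return (q@H[:3,:3].T+H[:3,3])*1000
E
python3 - <<'E'
from h import *
P=cloud(np.load('pics/w4.npz')['d']); print('flat x:',[P[v,257].round(1) for v in (232,238,244,250,256)])
o=telemetry.get_obs(); print(o['ee_pos'],o['tcp_rot'])
a,d=save('wrist','w5'); P=cloud(d); zt=o['ee_pos'][2]*1000; print('z range',np.percentile(P[100:250,200:310,2],[1,5,50]))
h=zt-P[...,2]; m=(h>20)&(h<28)&(np.hypot(P[...,0],P[...,1])<45)   # top face
n,l,st,ce=cv2.connectedComponentsWithStats(m.astype(np.uint8)); k=1+st[1:,4].argmax(); m=l==k; Q=P[m][:,:2].astype(np.float32)
print('n',len(Q),'zmean',h[m].mean(),'minmax',Q.min(0),Q.max(0))
cs,hi=cv2.findContours(m.astype(np.uint8),cv2.RETR_CCOMP,cv2.CHAIN_APPROX_NONE)
for c,hh in zip(cs,hi[0]):
    if len(c)<20: continue
    p=P[c[:,0,1],c[:,0,0],:2].astype(np.float32); print('hole' if hh[3]>=0 else 'outer',len(c),cv2.minEnclosingCircle(p),cv2.minAreaRect(p),cv2.fitEllipse(p))
hm=(h>4)&(h<20)&(a.max(-1)<90)&(P[...,0]>22)&(P[...,0]<42)&(abs(P[...,1])<20); S=P[hm]; print('head',len(S),S.mean(0) if len(S) else 0,S.min(0) if len(S) else 0,S.max(0) if len(S) else 0)
E
```

```text
flat x: [array([  4.7,  -0.2, -17.8]), array([  4.7,  -0.2, -25.2]), array([  5.3,  -0.2, -33.4]), array([  4.7,  -0.2, -38.6]), array([  4.5,  -0.2, -44.1])]
[ 0.36032864 -0.28057913  0.13960333] [-1.79993211e+02 -2.54416873e-02  1.14998947e+02]
z range [115.68409324 116.8049534  140.40883045]
n 1207 zmean 22.864256746470137 minmax [-20.974308 -24.483593] [22.578455 23.021841]
outer 144 ((0.2097482681274414, -0.606475830078125), 25.701801300048828) ((0.8525924682617188, -0.4726276397705078), (47.2292594909668, 43.58835220336914), 86.64384460449219) ((0.8734426498413086, -0.48457634449005127), (41.578041076660156, 48.17749786376953), 177.77554321289062)
hole 73 ((0.8575404286384583, -0.6563190817832947), 13.193553924560547) ((1.0332860946655273, -0.6939315795898438), (25.471281051635742, 25.66990852355957), 25.732606887817383) ((0.8394014239311218, -0.5483492612838745), (25.341293334960938, 25.465946197509766), 40.509071350097656)
head 33 [2.75741819e+01 1.05871255e-01 1.26012537e+02] [ 22.19675854  -4.31587411 123.90630298] [ 37.01589508   4.49417432 128.50898713]
```

Call:
play_rows(
  increments=[
    [[1,-0.5,45],[0,0,0],0],
    [[1,-0.5,90],[0,0,0],0],
    [[1,-0.5,130],[0,0,0],0],
    [[1,-0.5,150],[0,0,0],0],
    [[1,-0.5,158],[0,0,0],0],
    [[1,-0.5,158],[0,0,0],0],
  ],
  grip_force=50,
)

```text
time: 9.65
ee_pos: [0.3588, -0.2794, -0.0189]
tcp_rot: [-180.0, -0.1, 114.9]
wrist_force: [0.4, 0.3, 0.2]
opening: 0.0852
grasp_force: 0.0
```

Run:
```python
from h import *
o=telemetry.get_obs(); print(o['ee_pos'],o['wrist_force'])
a,d=save('wrist','w6',None,1.5625); P=cloud(d); H=o['ee_pos'][2]*1000-P[...,2]
m=(d>0)&(abs(abs(P[...,1])-49)<7)&(P[...,0]>9)&(P[...,0]<15)&(H>3)
print('finger low heights',np.percentile(H[m],[0,1,3,10,50]).round(1),m.sum())
```

```text
[ 0.35879718 -0.27941296 -0.01885537] [0.42958311 0.3068175  0.21364797]
finger low heights [13.3 17.7 20.  28.  57.9] 3808
```

View pics/w6.png

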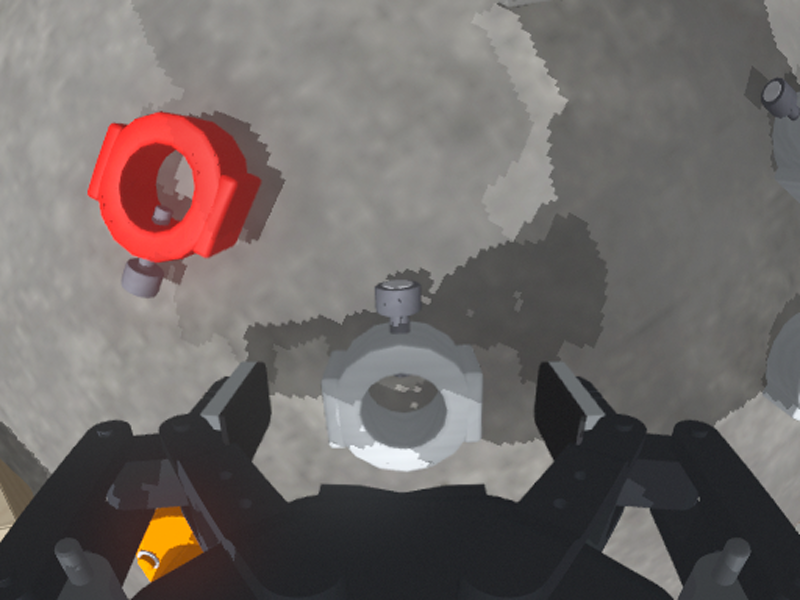

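The view shows the collar at (402,400) centred between the open pads, screw head up at (397,298). The fingertips are about 17 mm above the table. I'll lower 5 mm and close.

Call:
play_rows(
  increments=[
    [[0,0,5],[0,0,0],0],
    [[0,0,5],[0,0,0],0.5],
    [[0,0,5],[0,0,0],1],
    [[0,0,5],[0,0,0],1],
    [[0,0,5],[0,0,0],1],
    [[0,0,5],[0,0,0],1],
    [[0,0,5],[0,0,0],1],
    [[0,0,5],[0,0,0],1],
  ],
  grip_force=50,
)

```text
time: 10.5
ee_pos: [0.3599, -0.2802, -0.0217]
tcp_rot: [179.9, 0.1, 114.9]
wrist_force: [-0.1, 1.0, 7.9]
opening: 0.0465
grasp_force: 56.2
```

Call:
play_rows(
  increments=[
    [[0,0,-20],[0,0,0],1],
    [[0,0,-50],[0,0,0],1],
    [[0,0,-90],[0,0,0],1],
    [[0,0,-130],[0,0,0],1],
    [[0,0,-150],[0,0,0],1],
    [[0,0,-150],[0,0,0],1],
    [[0,0,-150],[0,0,0],1],
  ],
)

```text
time: 11.2
ee_pos: [0.3591, -0.2796, 0.1264]
tcp_rot: [-180.0, -0.0, 114.9]
wrist_force: [-0.4, 0.3, -1.8]
opening: 0.0464
grasp_force: 51.7
```

Run:
```python
from h import *
o=telemetry.get_obs(); print(o['ee_pos'],o['tcp_rot'],o['wrist_force'],o['opening'],o['grasp_force'])
a,d=save('wrist','w7'); P=cloud(d)
m=(abs(P[...,1])<19)&(P[...,0]>-25)&(P[...,0]<26)&(P[...,2]>-60)&(P[...,2]<0)&(d>0)
z=P[m][:,2]; hist,e=np.histogram(z,bins=np.arange(-60,1,1.)); k=hist.argmax(); zt=np.median(z[abs(z-e[k]-.5)<1.5]); print('top z',zt,hist.max())
t=m&(abs(P[...,2]-zt)<2.5); Q=P[t]; 
A=np.c_[Q[:,:2],np.ones(len(Q))]; s=np.linalg.lstsq(A,Q[:,2],rcond=None)[0]; print('plane tilt deg x,y',np.degrees(s[:2]),'n',len(Q),Q.min(0),Q.max(0))
cs,hi=cv2.findContours(t.astype(np.uint8),cv2.RETR_CCOMP,cv2.CHAIN_APPROX_NONE)
for c,hh in zip(cs,hi[0]):
    if len(c)<20: continue
    p=P[c[:,0,1],c[:,0,0],:2].astype(np.float32); print('hole' if hh[3]>=0 else 'outer',len(c),cv2.minEnclosingCircle(p),cv2.fitEllipse(p))
hm=(P[...,0]>24)&(P[...,0]<42)&(abs(P[...,1])<12)&(P[...,2]>-45)&(P[...,2]<0); S=P[hm]; print('head',len(S),S.mean(0),S.min(0),S.max(0))
```

```text
[ 0.35907464 -0.27958789  0.12635857] [-1.79998964e+02 -1.89428413e-03  1.14857904e+02] [-0.41311802  0.27654175 -1.76312587] 0.046411356747647466 51.65233325329609
top z -44.69758340012409 2015
plane tilt deg x,y [0.04933809 0.09825765] n 4058 [-22.08954214 -18.98743848 -46.64269215] [ 21.66254615  18.99800144 -42.20350015]
outer 275 ((0.28024524450302124, 0.08898630738258362), 22.567487716674805) ((0.015761256217956543, -0.026335783302783966), (40.39288330078125, 43.29974365234375), 94.31108856201172)
hole 157 ((0.023552963510155678, 0.2808135449886322), 13.271092414855957) ((0.07085227966308594, -0.11493048071861267), (25.01997947692871, 25.416629791259766), 94.55033874511719)
head 732 [ 31.95189232  -1.2629013  -37.06341107] [ 24.0730818   -8.21458625 -41.0340339 ] [ 36.24404572   5.18658159 -27.48813404]
```

Call:
play_rows(
  increments=[
    [[-40,15,0],[0,0,-8],1],
    [[-80,30,0],[0,0,-16],1],
    [[-115,44,0],[0,0,-24],1],
    [[-129,49.3,0],[0,0,-31],1],
    [[-129,49.3,0],[0,0,-31],1],
    [[-129,49.3,0],[0,0,-31],1],
    [[-129,49.3,0],[0,0,-31],1],
  ],
)

```text
time: 11.95
ee_pos: [0.4572, -0.3751, 0.1263]
tcp_rot: [180.0, -0.1, 145.7]
wrist_force: [0.3, 0.5, -0.7]
opening: 0.0463
grasp_force: 51.6
```

Run:
```python
from h import *
o=telemetry.get_obs(); print(o['ee_pos'],o['tcp_rot'],o['wrist_force'])
a,d=save('wrist','w8'); P=cloud(d); zt=o['ee_pos'][2]*1000; H=zt-P[...,2]
m=(H>95)&(H<135)&(np.hypot(P[...,0],P[...,1])<12); Q=P[m]; print('shaft seen',len(Q))
if len(Q):
    t=Q[(zt-Q[:,2])>125]; print('top',len(t),t.min(0),t.max(0),t.mean(0))
Rt=R.from_euler('xyz',o['tcp_rot'],degrees=True).as_matrix(); print('to axis in tool mm',Rt.T@(np.array([.4581,-.3759,.098])-o['ee_pos'])*1000)
```

```text
[ 0.4572127  -0.3751453   0.12633089] [ 1.79988695e+02 -7.57472657e-02  1.45711660e+02] [ 0.32285802  0.53146748 -0.73383979]
shaft seen 32Traceback (most recent call last):
  File "<stdin>", line 6, in <module>
    return umr_minimum(a, axis, None, out, keepdims, initial, where)
ValueError: zero-size array to reduction operation minimum which has no identity
```

Call:
play_rows(
  increments=[
    [[-1.2,-0.2,0],[0,0,0],1],
    [[-1.2,-0.2,8],[0,0,0],1],
    [[-1.2,-0.2,14],[0,0,0],1],
    [[-1.2,-0.2,18],[0,0,0],1],
    [[-1.2,-0.2,21],[0,0,0],1],
    [[-1.2,-0.2,24],[0,0,0],1],
    [[-1.2,-0.2,27],[0,0,0],1],
    [[-1.2,-0.2,27],[0,0,0],1],
  ],
)

```text
time: 12.8
ee_pos: [0.4588, -0.3767, 0.0994]
tcp_rot: [180.0, -0.0, 145.9]
wrist_force: [-0.1, -0.3, -1.6]
opening: 0.0467
grasp_force: 51.6
```

Run:
```python
from h import *
o=telemetry.get_obs(); print(o['ee_pos'],o['tcp_rot'][2],o['wrist_force'])
a,d=save('wrist','w9'); P=cloud(d); zt=o['ee_pos'][2]*1000; H=zt-P[...,2]
m=(d>0)&(H>105)&(H<140)&(np.hypot(P[...,0],P[...,1])<15)
Q=P[m]; print(len(Q), np.histogram(H[m],bins=range(105,141,5)))
for lo in (110,115,120,123,126): 
    s=P[m&(H>=lo)&(H<lo+3)]; 
    if len(s): print(lo,len(s),s.min(0).round(1),s.max(0).round(1))
cv2.imwrite('pics/w9c.png',cv2.resize(a[190:290,190:325][...,::-1],None,fx=5.5,fy=5.5,interpolation=cv2.INTER_CUBIC))
```

```text
[ 0.45881615 -0.37671634  0.09942098] 145.85297848989634 [-0.08102815 -0.26516525 -1.63955976]
1440 (array([  0,   0,  12, 209, 589, 290, 340]), array([105, 110, 115, 120, 125, 130, 135, 140]))
120 91 [-13.5 -11.  -23.5] [ -0.1  11.4 -20.6]
123 191 [-13.4 -11.4 -26.6] [  3.   12.3 -23.6]
126 461 [-13.6 -11.7 -29.5] [  4.6  12.5 -26.6]
```

View pics/w9c.png

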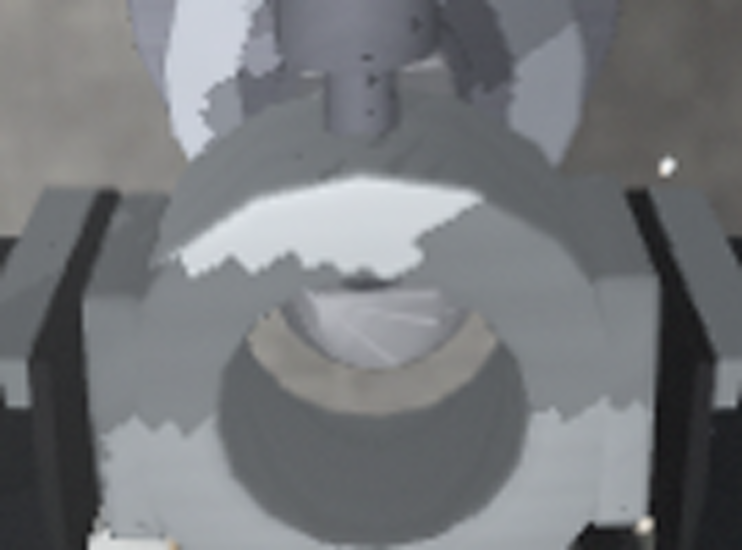

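The view shows the shaft's tip inside the bore, laterally centred at (380,330), its rear edge at (385,365), with clearance to the rear bore wall. Next I'll get the offset from the depth at that edge.

Run:
```python
from h import *
P=cloud(np.load('pics/w9.npz')['d'])
for v in range(242,268,2): print(v,P[v,258].round(1))
for v in (246,250): print(v,[tuple(P[v,u].round(0).astype(int)) for u in range(236,284,3)])
```

```text
242 [  7.2   0.9 -35.5]
244 [  1.6   0.9 -26. ]
246 [  1.3   0.9 -27.6]
248 [  0.1   0.9 -27.5]
250 [ -0.7   0.9 -28.2]
252 [ -2.3   0.9 -27.3]
254 [ -3.2   0.9 -27.7]
256 [ -4.1   0.9 -28.2]
258 [-74.8   1.2  99.8]
260 [-77.5   1.2 100.6]
262 [-79.9   1.2 100.7]
264 [-81.9   1.2 100.2]
266 [-13.2   0.9 -22.6]
246 [(np.int64(10), np.int64(-9), np.int64(-45)), (np.int64(9), np.int64(-7), np.int64(-44)), (np.int64(-2), np.int64(-7), np.int64(-21)), (np.int64(0), np.int64(-6), np.int64(-25)), (np.int64(1), np.int64(-4), np.int64(-28)), (np.int64(1), np.int64(-3), np.int64(-27)), (np.int64(1), np.int64(-1), np.int64(-27)), (np.int64(1), np.int64(0), np.int64(-28)), (np.int64(2), np.int64(2), np.int64(-29)), (np.int64(2), np.int64(3), np.int64(-28)), (np.int64(2), np.int64(5), np.int64(-28)), (np.int64(1), np.int64(6), np.int64(-28)), (np.int64(-1), np.int64(8), np.int64(-23)), (np.int64(-62), np.int64(18), np.int64(100)), (np.int64(10), np.int64(9), np.int64(-45)), (np.int64(10), np.int64(11), np.int64(-45))]
250 [(np.int64(-65), np.int64(-20), np.int64(99)), (np.int64(-66), np.int64(-17), np.int64(100)), (np.int64(-66), np.int64(-14), np.int64(100)), (np.int64(-3), np.int64(-6), np.int64(-24)), (np.int64(-1), np.int64(-4), np.int64(-28)), (np.int64(-1), np.int64(-3), np.int64(-27)), (np.int64(-1), np.int64(-1), np.int64(-27)), (np.int64(-1), np.int64(0), np.int64(-27)), (np.int64(-1), np.int64(2), np.int64(-27)), (np.int64(-1), np.int64(3), np.int64(-29)), (np.int64(-1), np.int64(5), np.int64(-27)), (np.int64(-1), np.int64(6), np.int64(-27)), (np.int64(-5), np.int64(8), np.int64(-20)), (np.int64(-66), np.int64(18), np.int64(100)), (np.int64(-67), np.int64(21), np.int64(101)), (np.int64(8), np.int64(11), np.int64(-45))]
```

Call:
play_rows(
  increments=[
    [[1,0.6,0],[0,0,0],1],
    [[1,0.6,0],[0,0,0],1],
    [[1,0.6,3],[0,0,0],1],
    [[1,0.6,6],[0,0,0],1],
    [[1,0.6,9],[0,0,0],1],
    [[1,0.6,12],[0,0,0],1],
    [[1,0.6,12],[0,0,0],1],
  ],
)

```text
time: 13.55
ee_pos: [0.4582, -0.3755, 0.0872]
tcp_rot: [180.0, -0.1, 145.9]
wrist_force: [0.5, 1.1, -1.8]
opening: 0.0467
grasp_force: 51.6
```

Call:
play_rows(
  increments=[
    [[0,0,3],[0,0,0],1],
    [[0,0,6],[0,0,0],1],
    [[0,0,9],[0,0,0],1],
    [[0,0,12],[0,0,0],1],
    [[0,0,15],[0,0,0],1],
    [[0,0,18],[0,0,0],1],
    [[0,0,21],[0,0,0],1],
    [[0,0,22],[0,0,0],1],
    [[0,0,22],[0,0,0],1],
  ],
)

```text
time: 14.45
ee_pos: [0.4584, -0.3757, 0.0657]
tcp_rot: [180.0, -0.0, 145.9]
wrist_force: [-0.2, 0.1, -1.2]
opening: 0.0463
grasp_force: 51.6
```

Call:
play_rows(
  increments=[
    [[-0.5,0,0],[0,0,0],1],
    [[-1,0,0],[0,0,0],1],
    [[-1.5,0,0],[0,0,0],1],
    [[-2,0,0],[0,0,0],1],
    [[-2.5,0,0],[0,0,0],1],
    [[-3,0,0],[0,0,0],1],
    [[-3,0,0],[0,0,0],1],
    [[-3,0,0],[0,0,0],1],
    [[-3,0,0],[0,0,0],1],
  ],
)

```text
time: 15.35
ee_pos: [0.46, -0.3768, 0.0659]
tcp_rot: [180.0, -0.1, 145.8]
wrist_force: [-6.4, 3.9, 3.1]
opening: 0.0465
grasp_force: 52.2
```

Call:
play_rows(
  increments=[
    [[-0.7,0,0],[0,0,0],1],
    [[-0.7,0,0],[0,0,0],1],
    [[-0.7,0,0],[0,0,0],1],
    [[-0.7,0,0],[0,0,0],1],
    [[-0.7,0,0],[0,0,0],1],
  ],
)

```text
time: 15.85
ee_pos: [0.46, -0.3768, 0.0658]
tcp_rot: [-180.0, -0.2, 145.8]
wrist_force: [-8.2, 5.7, 4.6]
opening: 0.0464
grasp_force: 52.3
```

Run:
```python
from h import *
o=telemetry.get_obs(); print(o['ee_pos'],o['wrist_force'],o['torque'])
a,d=save('wrist','w10'); P=cloud(d); zt=o['ee_pos'][2]*1000; H=zt-P[...,2]
m=(d>0)&(abs(P[...,2]+44.7)<3)&(np.hypot(P[...,0],P[...,1])<24)&(np.hypot(P[...,0],P[...,1])>13); Q=P[m]
s=np.linalg.lstsq(np.c_[Q[:,:2],np.ones(len(Q))],Q[:,2],rcond=None)[0]; print('tilt',np.degrees(s[:2]),'top z',Q[:,2].mean(),'height',zt-Q[:,2].mean())
t=P[(d>0)&(abs(H-128)<2)&(np.hypot(P[...,0],P[...,1])<13)]; print('shaft tip',len(t),t.min(0),t.max(0))
print('ring y',Q.min(0),Q.max(0))
```

```text
[ 0.46004865 -0.37683673  0.06581415] [-8.15410645  5.71589408  4.6193777 ] [ 1.15958877  1.71720518 -0.01431504]
tilt [0.29972835 0.11749431] top z -44.648249775714575 height 110.46239852749154
shaft tip 472 [ -3.47961817  -6.30996371 -63.02597215] [  6.3375905    6.33828484 -60.19136756]
ring y [-22.0839512  -23.13115957 -47.66116716] [ 21.61490928  23.94573799 -41.70089529]
```

```bash
python3 -c "
from h import *
print(workorder.job_done())"
```

```text
the job is handed in; nothing more can be done
None
```

I handed the job in at about 16 s with the collar held level over the shaft, roughly half-way up the flat, its screw tip pressed on the flat at about 10 N and a 50 N grip; the hand-in gave no verdict. The real fingertips sat about 43 mm farther back than the tool data says, so I worked from measured finger positions.

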